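# Line up pantry goods by height on the display board

### The job

Line up the white squeeze bottle, the green squeeze bottle, the red-capped spice jar and the small upright tin on the board in order of height, one standing upright and centred on each cork spot: the tallest on the spot next to the blue bookend, down to the shortest next to the yellow bookend. Tip nothing over and leave the other jars and the flat tin where they stand.

Things in the scene. Friction and masses are not known exactly. Their poses are not given: they have to be found in the camera images.
- white_bottle: White squeeze bottle with a white cap, the tallest of the four: 176 mm high. The body is oval, 80 mm along its own y and only 42 mm along its own x; the round cap, the top 23 mm, is 49 mm across with upright sides and can be gripped. 0.3 to 0.55 kg. Origin: centre of its underside, z up.
- green_bottle: Dark green squeeze bottle with a green cap, second tallest: 145 mm high. The body is oval, 68 mm along its own y, 43 mm along its own x; the round cap, the top 25 mm, is 43 mm across with upright sides and can be gripped. 0.1 to 0.2 kg. Origin: centre of its underside, z up.
- spice_jar: Round spice jar with a red cap and red-brown contents, third tallest: 106 mm high, 45 mm across; the cap is the top 21 mm, 45 mm across with upright sides. 0.08 to 0.15 kg. Origin: centre of its underside, z up.
- small_tin: Small round tin with a silver lid and a dark blue and cream label, the shortest of the four: 72 mm high, 58 mm across. 0.13 to 0.25 kg. Origin: centre of its underside, z up.
- board: Flat dark wooden display board, fixed, 520 mm long (own y), 86 mm wide (own x), its top 12 mm above the worktop. Four round cork spots 76 mm across lie flush in its top, centred across the board (x = 0) at y = -165, -55, 55 and 165 mm. Origin: centre of its underside, z up.
- blue_end: Blue bookend fixed upright on one end of the board (either end), 76 mm wide (along the board's x), 16 mm thick, 55 mm high. Origin: centre of its underside, on the board's top and centre line, 245 mm from the board's centre, so 80, 190, 300 and 410 mm from the centres of the four spots.
- yellow_end: Yellow bookend, same size, fixed on the other end of the board; same origin.
- gold_lid_jar: Bystander: squat glass jar with a gold-yellow lid, 67 mm across, 82 mm high; stays where it is. Origin: centre of its underside, z up.
- grey_lid_jar: Bystander: glass jar with a grey lid, 68 mm across, 94 mm high; stays where it is. Origin: centre of its underside, z up.
- flat_tin: Bystander: flat, wide tin with a silver lid, 86 mm across, 40 mm high; stays where it is. Origin: centre of its underside, z up.

How it is judged:
At the end, for the whole second after the job is handed in: All four stand upright (within 0.08 rad), released and at rest on the board's top, each within 13 mm, across the board and along it, of the centre of its cork spot; counted from the blue bookend: white bottle, green bottle, spice jar, small tin (80, 190, 300, 410 mm from the blue bookend's origin) (horizontal distance between white_bottle and blue_end between 0.067 and 0.093 m and x of white_bottle in the frame of board between -0.013 and 0.013 m and height (world z) of white_bottle between 0.008 and 0.017 m and angle between each of white_bottle, green_bottle, spice_jar, small_tin's own z axis and vertical below 0.08 rad and linear speed of each of white_bottle, green_bottle, spice_jar, small_tin below 0.02 m/s and angular speed of each of white_bottle, green_bottle, spice_jar, small_tin below 0.2 rad/s and horizontal distance between green_bottle and blue_end between 0.177 and 0.203 m and x of green_bottle in the frame of board between -0.013 and 0.013 m and height (world z) of green_bottle between 0.008 and 0.017 m and horizontal distance between spice_jar and blue_end between 0.287 and 0.313 m and x of spice_jar in the frame of board between -0.013 and 0.013 m and height (world z) of spice_jar between 0.008 and 0.017 m and horizontal distance between small_tin and blue_end between 0.397 and 0.423 m and x of small_tin in the frame of board between -0.013 and 0.013 m and height (world z) of small_tin between 0.008 and 0.017 m); the robot touches nothing.
It fails at once if a jar or tin that is not part of the row was pushed away (distance of any of gold_lid_jar, grey_lid_jar, flat_tin from where it was at the start of the episode above 0.03 m).
It fails at once if something was tipped over (angle between any of white_bottle, green_bottle, spice_jar, small_tin, gold_lid_jar, grey_lid_jar, flat_tin's own z axis and vertical above 0.6 rad).
It also fails if it takes over 128 s, if anything falls off the work surface, if the arm or the gripper's body presses on something with over 40 N, if the wrist force passes 120 N, or if a joint passes its speed limit or range.

### The arm

A 7-joint arm with a two-finger parallel gripper is mounted at the origin on a cart in front of the work surface, level with it; the furniture and walls round the work are solid. World frame = base frame: x ahead of the robot, y to its left, z up, the work surface at z = 0. Lengths are in m, angles in rad, forces in N, time in s.
With the tool pointing down it reaches from about 0.35 to 0.9 m from the base axis. Payload 8.1 kg.
Tool frame: the origin (TCP) lies on the centre line of the jaws, within the pads' length; the fingertips stand 22 mm ahead of it and the grasp point (between the pads) lies 3 mm ahead of it; z points along the fingers, y is the line along which they close (so a half turn about z gives the same grasp; the last joint's range is limited). The gripper opens to 85 mm and grips with 20 to 120 N. Pads are 22 mm wide; open, the fingers measure 114 mm over their backs; the gripper's body (76 mm by 85 mm) begins 54 mm behind the grasp point. The pads swing forward as they close: fully open they stand 13 mm farther back than shut.
Start: joints at [1.162, 0.434, 0.025, 1.573, -0.012, 1.134, -0.075], TCP at [0.188, -0.596, 0.253] pointing down, gripper open.
Joint ranges: [-2.62, 2.62], [-0.44, 2.09], [-1.27, 1.32], [0.08, 2.57], [-1.32, 4.46], [0.12, 2], [-2.74, 2.74]. Speed limits (rad/s): [2.22, 2.22, 3.01, 3.01, 3.14, 3.14, 3.14].

### API

Orientations are given as a unit quaternion [w, x, y, z].
In Python, from plant import robot, cams, ticket gives the robot as it stands.
- The arm moves only by the shell command python3 -m crank 'ROWS' [FORCE]. ROWS is JSON, a list of rows, each an object with "claw": the finger opening in mm, from 0 to 85.4; "offset": the shift along the tool's x, y, z in units of 40 mm (1.0 is 40 mm), a list of three; "spin": the turn about the tool's z in units of 6 degrees (1.0 is 6 degrees). A call has 1 to 5 rows; each row shifts and turns the commanded pose from where the row before left it, along the tool's axes as they then stand; what a row does not reach is not made up. A row lasts 1/12 s, in which the tool goes at most 41.7 mm and 7.16 degrees, less where a joint would pass 70% of its speed; a pose out of reach is approached as far as the arm can. A call is refused whole if a number of a shift passes 1 or a number of a turn 1, either way. A call with a gripper value outside its range is refused whole. The fingers move at their own pace and stop on an object; FORCE is the grip in N (left out, the last holds). Time passes only in rows, so rows that do not move let the fingers close. It gives the time, the measured TCP pose, the force, the opening and the grip force at its end, in the units of the state.
- robot.state(): the state, without advancing time (a new reading comes with each control period).
- cams.capture(name): name is "side" or "top"; returns a dict with "frame" (400x640x3 uint8, blue, green, red), "range_z" (400x640 float32, m along the optical axis (not along the pixel's ray), 0 where there is no reading), "fx", "fy", "cx", "cy" (pixels), "distortion" ([k1, k2, p1, p2, k3] as OpenCV has them; the pictures are not rectified), "R" (3x3) and "t" (3): a world point X has camera coordinates R X + t. Camera axes: x right, y down, z forward; pixel columns grow to the right and rows downward; lengths in m; the calibration is good to about 2 mm. A picture is of the moment at which its call begins.
- ticket.close_job(): hands the job in; it is judged then, once.
The state is a dict: "t": time; "qpos": joint angles; "joint_vel": joint speeds; "joint_torque": joint torques, N m; "tool_pos": TCP position; "orientation": TCP orientation; "ft_force": force on the tool from outside, world axes, zero at the start; "torque": the same for the moment, N m; "gripper_width": opening from 0.0 (shut) to 1.0 (fully open); "gripper_force": force on a finger pad.
Only numpy, scipy, OpenCV 4.12 (cv2) and the standard library are available. Lean on these libraries where they do the work, as an engineer would, in place of code of your own. Each camera call takes 0.05 s, during which the arm holds its last target. There are 200 camera calls.

## Working session

There is one attempt and no reset: what is moved stays moved. The work goes in short steps, Python scripts to look and compute and a shell command to move; the robot and the scene stay as the last step left them, time stands still between calls to the robot, and variables do not carry over. Pictures are saved under pics/ and viewed, at most 14 in all, crops included, and the job is handed in when it is done.

```bash
ls; mkdir -p pics
python3 - <<'E'
from plant import robot,cams
import cv2,numpy as np,pickle
s=robot.state(); print(s)
for n in("top","side"):
    c=cams.capture(n); pickle.dump(c,open(n+'.pkl','wb')); cv2.imwrite(f'pics/{n}0.png',c['frame'])
    print(n,c['fx'],c['fy'],c['cx'],c['cy'],c['distortion'],(-np.array(c['R']).T@c['t']))
    print(np.array(c['R']).round(3).tolist())
E
```

```text
pics
{'t': 0.0, 'qpos': array([ 1.16240492,  0.43524619,  0.02498184,  1.57412596, -0.01158274,
        1.13401364, -0.0750862 ]), 'joint_vel': array([-0.00016416,  0.00111542,  0.00217939, -0.00136505,  0.00013082,
       -0.00129725, -0.00053602]), 'joint_torque': array([-5.97605467e-04, -6.70476437e+01,  1.02530412e+00, -3.16212595e+01,
        1.57194788e-02,  1.23582256e-02, -4.62869143e-08]), 'tool_pos': array([ 0.18794424, -0.59555703,  0.25250048]), 'orientation': array([-7.97503982e-04,  9.88338213e-01,  1.52272446e-01, -2.08155936e-04]), 'ft_force': array([ 0.11324469,  0.16669371, -0.09147117]), 'torque': array([ 0.04575228, -0.03793409, -0.03971495]), 'gripper_force': 0.0, 'gripper_width': 1.0018906057741295}
top 443.50301285758695 443.50301285758695 318.05710224781456 196.17596884240618 [-0.10194325  0.          0.          0.          0.        ] [ 3.73781042e-01 -9.51219033e-04  1.28169174e+00]
[[0.008, -1.0, 0.007], [-0.996, -0.009, -0.092], [0.092, -0.006, -0.996]]
side 469.3647135150168 469.3647135150168 322.05762174515786 196.92003806301463 [-0.11984925  0.          0.          0.          0.        ] [-0.28833603  0.94893878  0.92593914]
[[-0.769, -0.639, -0.007], [-0.367, 0.451, -0.813], [0.523, -0.623, -0.582]]
```

View pics/top0.png

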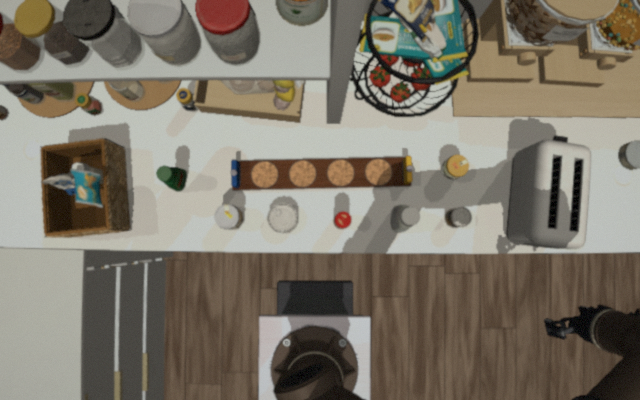

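View pics/side0.png

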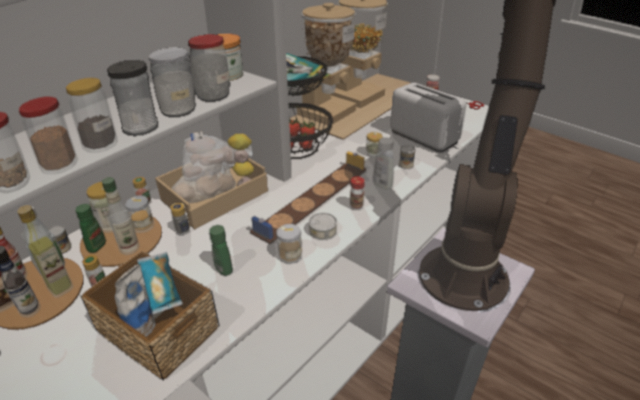

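The top view shows the blue bookend at (235,174) and the yellow one at (407,170). The green bottle is at (171,178), the grey-lid jar at (228,216), the flat tin at (283,218) and the spice jar at (342,220). The white bottle is at (405,215), the small tin at (459,216) and the gold-lid jar at (456,166). The side view agrees with this.

```bash
cat > h.py <<'E'
import numpy as np,cv2,pickle
def ray(c,px,z):
    K=np.array([[c['fx'],0,c['cx']],[0,c['fy'],c['cy']],[0,0,1]])
    u=cv2.undistortPoints(np.array(px,float).reshape(-1,1,2),K,np.array(c['distortion'],float)).reshape(-1,2)
    R=np.array(c['R']);t=np.array(c['t']).ravel()
    d=np.c_[u,np.ones(len(u))]@R; o=-R.T@t
    return o+d*((z-o[2])/d[:,2])[:,None]
def cloud(c):
    K=np.array([[c['fx'],0,c['cx']],[0,c['fy'],c['cy']],[0,0,1]])
    v,u=np.mgrid[:400,:640]
    p=cv2.undistortPoints(np.stack([u,v],-1).reshape(-1,1,2).astype(float),K,np.array(c['distortion'],float)).reshape(-1,2)
    Z=c['range_z'].ravel()[:,None]
    P=(np.c_[p,np.ones(len(p))]*Z-np.array(c['t']).ravel())@np.array(c['R'])
    P[Z[:,0]==0]=np.nan
    return P.reshape(400,640,3)
E
python3 - <<'E'
from h import *
c=pickle.load(open('top.pkl','rb'));P=cloud(c);f=c['frame']
print('table z',np.nanmedian(P[195:205,150:500,2]))
hs=cv2.cvtColor(f,cv2.COLOR_BGR2HSV)
m=((P[...,2]>.025)).astype(np.uint8); m[:140]=0;m[240:]=0;m[:,:140]=0;m[:,500:]=0
n,l,st,ce=cv2.connectedComponentsWithStats(m)
for i in range(1,n):
    if st[i,4]<30: continue
    q=P[l==i]; zt=np.percentile(q[:,2],90); k=q[q[:,2]>zt-.01]
    print(ce[i].round(),st[i],'ztop',zt.round(3),'ctr',((k.max(0)+k.min(0))/2).round(3),'med',k.mean(0).round(3),'ext',np.ptp(k,axis=0).round(3))
def cm(lo,hi,box,z,name):
    x0,y0,x1,y1=box
    mm=cv2.inRange(hs,lo,hi); w=np.zeros_like(mm); w[y0:y1,x0:x1]=mm[y0:y1,x0:x1]
    p=np.argwhere(w)[:,::-1]; print(name,len(p),p.mean(0).round(1),ray(c,[p.mean(0)],z).round(4))
cm((95,80,40),(130,255,255),(225,150,250,195),.067,'blue')
cm((15,80,60),(35,255,255),(395,150,420,190),.067,'yellow')
cm((0,150,80),(8,255,255),(330,205,355,235),.106,'spice')
big=np.hstack([cv2.resize(f[145:235,385:475],(360,360),interpolation=3),cv2.resize(f[145:235,150:240],(360,360),interpolation=3)])
cv2.imwrite('pics/z1.png',big)
cv2.imwrite('pics/z2.png',cv2.resize(f[150:200,225:425],(800,200),interpolation=3))
E
```

```text
table z 0.00032674800093401856
[455. 166.] [442 154  27  25 526] ztop 0.085 ctr [ 0.575 -0.393  0.083] med [ 0.574 -0.393  0.083] ext [0.063 0.064 0.014]
[407. 170.] [403 156  10  28 221] ztop 0.067 ctr [ 0.566 -0.261  0.065] med [ 0.565 -0.26   0.063] ext [0.074 0.018 0.017]
[235. 174.] [231 160   8  28 216] ztop 0.066 ctr [0.55  0.227 0.064] med [0.55  0.227 0.062] ext [0.073 0.018 0.016]
[172. 177.] [156 165  30  26 536] ztop 0.146 ctr [0.537 0.397 0.143] med [0.536 0.396 0.145] ext [0.042 0.04  0.014]
[283. 218.] [268 203  30  31 742] ztop 0.041 ctr [0.427 0.091 0.039] med [0.427 0.091 0.037] ext [0.084 0.082 0.016]
[228. 217.] [214 204  29  26 594] ztop 0.097 ctr [0.427 0.238 0.094] med [0.427 0.238 0.094] ext [0.067 0.067 0.013]
[404. 218.] [390 205  30  28 639] ztop 0.179 ctr [ 0.428 -0.238  0.176] med [ 0.428 -0.238  0.177] ext [0.045 0.048 0.013]
[459. 217.] [446 207  26  20 407] ztop 0.073 ctr [ 0.433 -0.404  0.071] med [ 0.433 -0.405  0.07 ] ext [0.053 0.058 0.015]
[343. 220.] [334 212  18  17 249] ztop 0.109 ctr [ 0.42  -0.075  0.107] med [ 0.421 -0.075  0.107] ext [0.042 0.043 0.014]
blue 132 [234.9 174.2] [[0.5456 0.2227 0.067 ]]
yellow 199 [407.2 169.5] [[ 0.5632 -0.2556  0.067 ]]
spice 173 [342.3 219.5] [[ 0.4211 -0.0728  0.106 ]]
```

View pics/z1.png

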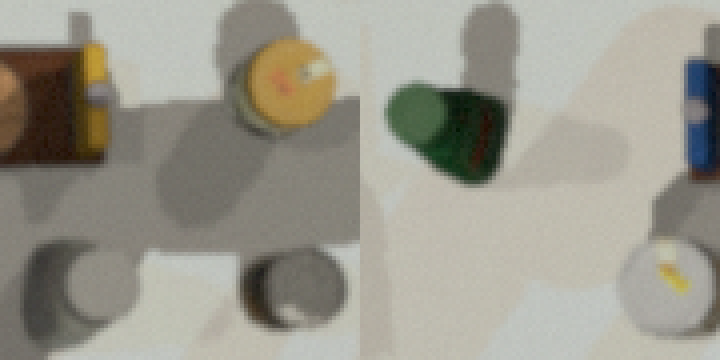

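View pics/z2.png

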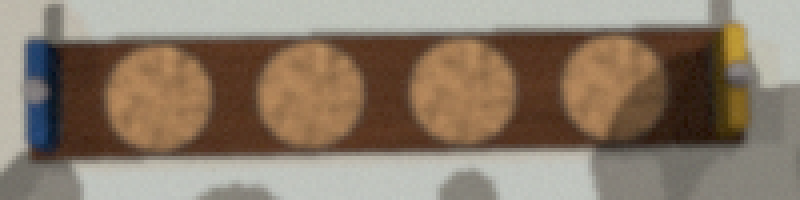

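The crops show round caps with the oval bodies leaning outward by perspective: green cap at about pixel (164,173), white cap at about (411,216), small tin lid at about (461,217). The four cork spots are clear in the second crop. Next I measure the spots and caps precisely.

Run:
```python
from h import *
c=pickle.load(open('top.pkl','rb'));P=cloud(c);f=c['frame']
hs=cv2.cvtColor(f,cv2.COLOR_BGR2HSV)
# cork: circles in gray-ish sat/val
g=f[...,2].astype(int)
m=np.zeros((400,640),np.uint8); m[155:192,242:400]=((g>115)[155:192,242:400]|((g>80)&(hs[...,1]<130)&(P[...,2]<.03))[155:192,242:400])
m=cv2.morphologyEx(m,cv2.MORPH_OPEN,np.ones((3,3)))
n,l,st,ce=cv2.connectedComponentsWithStats(m)
S=[]
for i in range(1,n):
    if st[i,4]>300:
        b=st[i]; cc=ce[i]; p=ray(c,[cc],.012)[0]; S.append(p); print('spot',cc.round(1),b,p.round(4))
S=np.array(S); 
if len(S)>1: print(np.diff(S,axis=0).round(4))
bx=P[(np.abs(P[...,0]-.555)<.07)&(np.abs(P[...,2]-.012)<.004)&(np.abs(P[...,1]+.016)<.235)]
# board edges: dark wood mask
w=np.zeros((400,640),np.uint8); w[150:195,232:412]=(hs[150:195,232:412,1]>70)*255
p=np.argwhere(w)[:,::-1]; r=cv2.minAreaRect(p.astype(np.float32)); bp=cv2.boxPoints(r); print('board',ray(c,bp,.012).round(3)[:,:2].tolist(),ray(c,[r[0]],.012).round(4))
# object tops by depth: mean of ray of top-surface pixels at known height
for nm,h,(u,v) in [('green',.145,(164,173)),('white',.176,(410,216)),('spice',.106,(342,219)),('tin',.072,(461,217)),('grey',.094,(227,216)),('gold',.082,(457,166)),('flat',.04,(283,218))]:
    q=np.zeros((400,640),np.uint8);q[v-22:v+22,u-22:u+22]=(np.abs(P[...,2]-h)<.012)[v-22:v+22,u-22:u+22]
    n,l,st,ce=cv2.connectedComponentsWithStats(q);i=1+np.argmax(st[1:,4])
    pt=np.argwhere(l==i)[:,::-1].astype(np.float32); (e,_)=cv2.minEnclosingCircle(pt)
    print(nm,st[i,4],ray(c,[ce[i]],h)[0].round(4),'circ',ray(c,[e],h)[0].round(4))
# overhead obstacles
k=P[(P[...,2]>.2)&(P[...,1]<.5)&(P[...,1]>-.6)&(P[...,0]>.3)]
print('obst min x',k[:,0].min(), np.percentile(k[:,0],1))
k=k[(k[:,0]<.75)];print([ (round(y,1),k[np.abs(k[:,1]-y)<.05][:,0].min().round(3) if (np.abs(k[:,1]-y)<.05).any() else None) for y in np.arange(-.6,.5,.1)])
```

```text
spot [318.4 172.8] [ 242  155  158   37 3980] [ 0.5594 -0.009   0.012 ]
board [[0.595, 0.244], [0.612, -0.279], [0.526, -0.28], [0.509, 0.24]] [[ 0.5599 -0.018   0.012 ]]
green 209 [0.5359 0.3953 0.145 ] circ [0.5358 0.3952 0.145 ]
white 308 [ 0.4277 -0.238   0.176 ] circ [ 0.4276 -0.2381  0.176 ]
spice 226 [ 0.4207 -0.0752  0.106 ] circ [ 0.4206 -0.0751  0.106 ]
tin 344 [ 0.4326 -0.4033  0.072 ] circ [ 0.4329 -0.403   0.072 ]
grey 518 [0.4267 0.2373 0.094 ] circ [0.4269 0.2375 0.094 ]
gold 425 [ 0.574  -0.3922  0.082 ] circ [ 0.5741 -0.3924  0.082 ]
flat 741 [0.4271 0.0905 0.04  ] circ [0.4271 0.0907 0.04  ]
obst min x 0.38109437254384393 0.7064588407535353
[(np.float64(-0.6), np.float64(0.381)), (np.float64(-0.5), None), (np.float64(-0.4), None), (np.float64(-0.3), np.float64(0.722)), (np.float64(-0.2), np.float64(0.721)), (np.float64(-0.1), np.float64(0.705)), (np.float64(-0.0), np.float64(0.705)), (np.float64(0.1), np.float64(0.709)), (np.float64(0.2), np.float64(0.71)), (np.float64(0.3), np.float64(0.709)), (np.float64(0.4), np.float64(0.71))]
```

Run:
```python
from h import *
c=pickle.load(open('top.pkl','rb'));f=c['frame']
print(ray(c,[(264.4,174.1),(302.4,173.4),(340.4,172.6),(377.9,171.6)],.012).round(4)[:,:2].tolist())
b=np.array([.550,.227]);y=np.array([.566,-.261]);m=np.array([.559,-.0175]);u=(y-b)/np.linalg.norm(y-b)
for d in(-165,-55,55,165):print((m+u*d/1000).round(4))
R=f[...,2].astype(int);print(R[173,240:400:3].tolist())
for T in (125,140):
    q=np.zeros((400,640),np.uint8);q[155:192,245:375]=(R>T)[155:192,245:375]
    n,l,st,ce=cv2.connectedComponentsWithStats(q)
    for i in range(1,n):
        if st[i,4]>300:print(T,ce[i].round(1),st[i],ray(c,[ce[i]],.012)[0].round(4))
```

```text
[[0.5542, 0.1471], [0.5572, 0.0372], [0.5605, -0.0726], [0.5645, -0.1815]]
[0.5536 0.1474]
[0.5572 0.0375]
[ 0.5608 -0.0725]
[ 0.5644 -0.1824]
[53, 75, 78, 87, 159, 176, 165, 173, 172, 163, 158, 166, 154, 82, 84, 86, 93, 174, 174, 154, 169, 166, 170, 166, 170, 131, 88, 85, 85, 123, 178, 169, 156, 169, 170, 169, 172, 165, 101, 88, 88, 83, 148, 178, 155, 163, 171, 151, 107, 102, 99, 52, 44, 46]
125 [302.1 156.6] [245 155 130   5 513] [0.6065 0.0387 0.012 ]
125 [264.2 174.1] [252 161  26  27 528] [0.5542 0.1477 0.012 ]
125 [302.2 173.2] [290 160  26  27 530] [0.5578 0.0378 0.012 ]
125 [340.3 172.3] [328 160  26  26 532] [ 0.5615 -0.0722  0.012 ]
125 [318.4 189.6] [245 187 130   5 467] [ 0.5105 -0.0093  0.012 ]
140 [300.1 156.3] [245 155 130   5 432] [0.6073 0.0443 0.012 ]
140 [302.1 173.1] [290 161  25  25 494] [0.558  0.0382 0.012 ]
140 [340.1 172.3] [328 160  25  25 495] [ 0.5613 -0.0717  0.012 ]
140 [264.  174.1] [252 162  25  25 496] [0.5543 0.1481 0.012 ]
140 [318.4 189.8] [245 187 128   5 406] [ 0.51   -0.0095  0.012 ]
```

```bash
python3 -m crank '[{"claw":85,"offset":[0,0,-0.5],"spin":1},{"claw":85,"offset":[0,0,-0.5],"spin":1},{"claw":85,"offset":[0,0,-0.5],"spin":0.92}]' 60
```

```text
t: 0.35
tool_pos: [0.1879, -0.5956, 0.3133]
orientation: [-0.001, 1.0, -0.003, -0.0]
ft_force: [-0.0, -0.3, 0.9]
gripper_width: 0.997
gripper_force: 0.0
```

Spots: S1 (.554,.1475), S2 (.5576,.0375), S3 (.561,-.0725) and S4 (.5647,-.182). I'll place the green bottle first, so I fly over to it.

```bash
M="python3 -m crank"; python3 -m crank '[{"claw":85,"offset":[0.9,-0.4,0],"spin":0},{"claw":85,"offset":[0.9,-0.4,0],"spin":0},{"claw":85,"offset":[0.9,-0.4,0],"spin":0},{"claw":85,"offset":[0.9,-0.4,0],"spin":0}]' | grep pos
python3 -m crank '[{"claw":85,"offset":[0.9,-0.4,0],"spin":0},{"claw":85,"offset":[0.9,-0.4,0],"spin":0},{"claw":85,"offset":[0.9,-0.4,0],"spin":0},{"claw":85,"offset":[0.9,-0.4,0],"spin":0}]' | grep pos
python3 -m crank '[{"claw":85,"offset":[0.07,-1,0],"spin":0},{"claw":85,"offset":[0.07,-1,0],"spin":0},{"claw":85,"offset":[0.07,-1,0],"spin":0},{"claw":85,"offset":[0.07,-1,0],"spin":0},{"claw":85,"offset":[0.07,-1,0],"spin":0}]' | grep pos
python3 -m crank '[{"claw":85,"offset":[0.07,-1,0],"spin":0},{"claw":85,"offset":[0.07,-1,0],"spin":0},{"claw":85,"offset":[0.07,-1,0],"spin":0},{"claw":85,"offset":[0.07,-1,0],"spin":0},{"claw":85,"offset":[0.07,-1,0],"spin":0}]' | grep pos
python3 -m crank '[{"claw":85,"offset":[0.07,-1,0],"spin":0},{"claw":85,"offset":[0.07,-1,0],"spin":0},{"claw":85,"offset":[0.07,-1,0],"spin":0},{"claw":85,"offset":[0.07,-1,0],"spin":0},{"claw":85,"offset":[0.07,-1,0],"spin":0}]' | grep pos
python3 -m crank '[{"claw":85,"offset":[0.07,-1,0],"spin":0},{"claw":85,"offset":[0.07,-1,0],"spin":0},{"claw":85,"offset":[0.07,-1,0],"spin":0},{"claw":85,"offset":[0.07,-1,0],"spin":0},{"claw":85,"offset":[0.07,-1,0],"spin":0}]'
```

```text
tool_pos: [0.3334, -0.531, 0.3131]
tool_pos: [0.4776, -0.4668, 0.313]
tool_pos: [0.4898, -0.266, 0.3128]
tool_pos: [0.5036, -0.0662, 0.3132]
tool_pos: [0.5177, 0.1337, 0.3131]
t: 2.68
tool_pos: [0.5319, 0.3337, 0.3129]
orientation: [0.0, 1.0, -0.0, -0.0]
ft_force: [1.5, -0.7, 0.3]
gripper_width: 0.992
gripper_force: 0.0
```

```bash
python3 -m crank '[{"claw":85,"offset":[0.1,-0.8,0],"spin":0},{"claw":85,"offset":[0,-0.745,0.4],"spin":0},{"claw":85,"offset":[0,0,0.8],"spin":0},{"claw":85,"offset":[0,0,0.8],"spin":0},{"claw":85,"offset":[0,0,0.8],"spin":0}]' 60|grep pos
python3 -m crank '[{"claw":85,"offset":[0,0,0.8],"spin":0},{"claw":85,"offset":[0,0,0.5],"spin":0},{"claw":85,"offset":[0,0,0.3],"spin":0},{"claw":85,"offset":[0,0,0],"spin":0}]'
python3 - <<'E'
from plant import robot,cams
import cv2
c=cams.capture("side");cv2.imwrite('pics/g1.png',cv2.resize(c['frame'][120:320,120:360],(720,600),interpolation=3))
E
```

```text
tool_pos: [0.5357, 0.3945, 0.1995]
t: 3.43
tool_pos: [0.5349, 0.3925, 0.1341]
orientation: [0.002, 1.0, 0.0, -0.002]
ft_force: [-0.7, -0.8, 0.4]
gripper_width: 0.994
gripper_force: 0.0
```

View pics/g1.png

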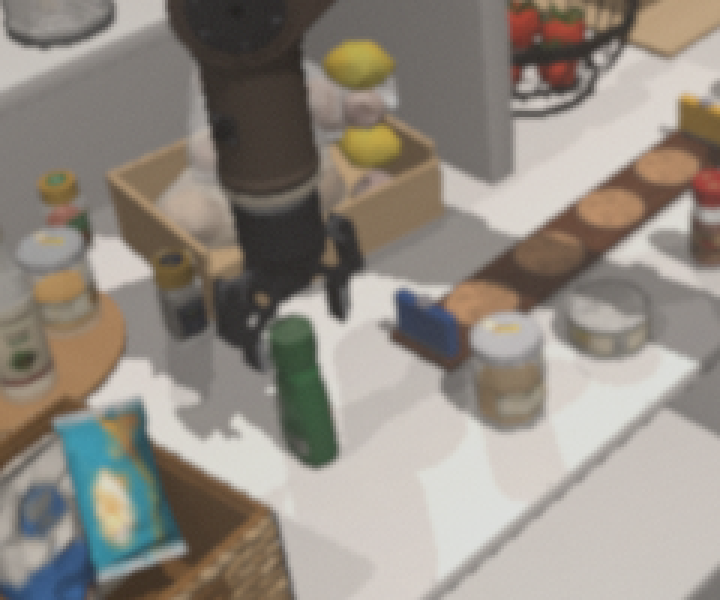

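Run:
```python
from h import *
from plant import cams
c=pickle.load(open('side.pkl','rb'))
K=np.array([[c['fx'],0,c['cx']],[0,c['fy'],c['cy']],[0,0,1]])
p=cv2.projectPoints(np.array([[.5358,.3953,.145],[.5358,.3953,.0],[.535,.3925,.112]]),cv2.Rodrigues(np.array(c['R']))[0],np.array(c['t'],float),K,np.array(c['distortion'],float))[0].reshape(-1,2)
print(p,(p-120)*3)
f=cams.capture('side')['frame']
hs=cv2.cvtColor(f,cv2.COLOR_BGR2HSV);m=cv2.inRange(hs,(50,80,20),(85,255,255))[215:285,200:250]
a=np.argwhere(m)[:,::-1]+[200,215];print(a.min(0),a.max(0),[(y,a[a[:,1]==y][:,0].min(),a[a[:,1]==y][:,0].max()) for y in range(226,276,8) if (a[:,1]==y).any()])
```

```text
[[217.96137834 228.35749187]
 [225.14960628 268.07766584]
 [220.65910376 237.48667608]] [[293.88413503 325.0724756 ]
 [315.44881885 444.23299752]
 [301.97731127 352.46002823]]
[217 242] [226 262] [(242, np.int64(223), np.int64(223)), (250, np.int64(220), np.int64(225)), (258, np.int64(222), np.int64(224))]
```

The projected cap top falls on the cap in the picture at (294,325), midway between the fingers, so I close.

```bash
python3 -m crank '[{"claw":60,"offset":[0.02,-0.07,0],"spin":0},{"claw":30,"offset":[0,0,0],"spin":0},{"claw":30,"offset":[0,0,0],"spin":0},{"claw":30,"offset":[0,0,0],"spin":0},{"claw":30,"offset":[0,0,0],"spin":0}]' 50
python3 -m crank '[{"claw":30,"offset":[0,0,0],"spin":0},{"claw":30,"offset":[0,0,0],"spin":0},{"claw":30,"offset":[0,0,0],"spin":0}]' 50
```

```text
t: 3.95
tool_pos: [0.5375, 0.3973, 0.1387]
orientation: [-0.001, 1.0, 0.0, 0.001]
ft_force: [-0.2, 1.1, 7.3]
gripper_width: 0.489
gripper_force: 50.3
t: 4.2
tool_pos: [0.5375, 0.3973, 0.1387]
orientation: [-0.001, 1.0, 0.0, 0.001]
ft_force: [-1.3, -0.8, 6.3]
gripper_width: 0.487
gripper_force: 50.3
```

```bash
python3 -m crank '[{"claw":30,"offset":[0,0,-0.3],"spin":0},{"claw":30,"offset":[0,0,-0.6],"spin":0},{"claw":30,"offset":[0,0,-0.7],"spin":0},{"claw":30,"offset":[0,0,-0.7],"spin":0},{"claw":30,"offset":[0,0,-0.5],"spin":0}]' 50
python3 -m crank '[{"claw":30,"offset":[0,0.3,-0.2],"spin":0},{"claw":30,"offset":[0.07,0.7,0],"spin":0},{"claw":30,"offset":[0.07,0.8,0],"spin":0},{"claw":30,"offset":[0.07,0.8,0],"spin":0},{"claw":30,"offset":[0.07,0.8,0],"spin":0}]' |grep pos
python3 -m crank '[{"claw":30,"offset":[0.07,0.8,0],"spin":0},{"claw":30,"offset":[0.07,0.8,0],"spin":0},{"claw":30,"offset":[0.05,0.8,0],"spin":0},{"claw":30,"offset":[0.05,0.8,0],"spin":0},{"claw":30,"offset":[0,0.8,0],"spin":0}]' |grep pos
python3 -m crank '[{"claw":30,"offset":[0,0.7,0],"spin":0},{"claw":30,"offset":[0,0.5,0],"spin":0},{"claw":30,"offset":[0,0.2,0],"spin":0},{"claw":30,"offset":[0,0,0],"spin":0},{"claw":30,"offset":[0,0,0],"spin":0}]'
python3 - <<'E'
from plant import robot,cams
import cv2,numpy as np
c=cams.capture("side");d=cams.capture("top");cv2.imwrite('pics/g2.png',np.hstack([cv2.resize(c['frame'][100:260,200:400],(500,400),interpolation=3),cv2.resize(d['frame'][140:210,260:345],(300,400),interpolation=3)]))
E
```

```text
t: 4.62
tool_pos: [0.5372, 0.3968, 0.2527]
orientation: [-0.001, 1.0, -0.0, 0.001]
ft_force: [0.4, -0.1, -1.4]
gripper_width: 0.49
gripper_force: 50.8
tool_pos: [0.5476, 0.2578, 0.2567]
tool_pos: [0.557, 0.0977, 0.2568]
t: 5.87
tool_pos: [0.5573, 0.0448, 0.2571]
orientation: [-0.0, 1.0, -0.0, -0.0]
ft_force: [-1.3, 1.0, -1.8]
gripper_width: 0.489
gripper_force: 50.9
```

View pics/g2.png

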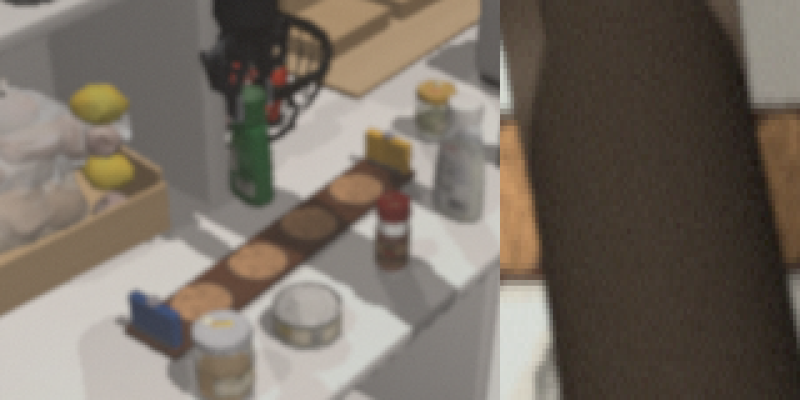

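The green bottle hangs upright at crop (255,150), gripped by its cap. Lowering it onto spot 2.

```bash
python3 -m crank '[{"claw":30,"offset":[0.02,0.18,0.5],"spin":0},{"claw":30,"offset":[0,0,0.7],"spin":0},{"claw":30,"offset":[0,0,0.7],"spin":0},{"claw":30,"offset":[0,0,0.4],"spin":0},{"claw":30,"offset":[0,0,0.2],"spin":0}]' |grep pos
python3 -m crank '[{"claw":30,"offset":[0,0,0.1],"spin":0},{"claw":30,"offset":[0,0,0.04],"spin":0},{"claw":30,"offset":[0,0,0],"spin":0},{"claw":30,"offset":[0,0,0],"spin":0}]'
python3 -m crank '[{"claw":30,"offset":[0,0,0.03],"spin":0},{"claw":30,"offset":[0,0,0],"spin":0}]'
```

```text
tool_pos: [0.5571, 0.039, 0.1548]
t: 6.72
tool_pos: [0.5593, 0.0378, 0.1528]
orientation: [-0.0, 1.0, 0.0, 0.001]
ft_force: [-0.3, -0.7, -0.8]
gripper_width: 0.486
gripper_force: 50.9
t: 6.88
tool_pos: [0.559, 0.0374, 0.1511]
orientation: [-0.0, 1.0, -0.0, 0.001]
ft_force: [-0.0, 0.5, -2.2]
gripper_width: 0.482
gripper_force: 50.9
```

```bash
python3 -m crank '[{"claw":30,"offset":[0,0,0.03],"spin":0},{"claw":30,"offset":[0,0,0],"spin":0}]'
python3 -m crank '[{"claw":30,"offset":[0,0,0.03],"spin":0},{"claw":30,"offset":[0,0,0],"spin":0}]'
```

```text
t: 7.05
tool_pos: [0.5595, 0.0375, 0.1507]
orientation: [-0.0, 1.0, -0.0, 0.001]
ft_force: [-2.2, 1.2, 8.4]
gripper_width: 0.481
gripper_force: 51.8
t: 7.22
tool_pos: [0.56, 0.0376, 0.1506]
orientation: [-0.0, 1.0, -0.0, 0.002]
ft_force: [-4.2, -0.2, 19.8]
gripper_width: 0.487
gripper_force: 52.8
```

```bash
python3 -m crank '[{"claw":30,"offset":[0,0,-0.04],"spin":0},{"claw":50,"offset":[0,0,0],"spin":0},{"claw":60,"offset":[0,0,0],"spin":0},{"claw":85,"offset":[0,0,0],"spin":0},{"claw":85,"offset":[0,0,0],"spin":0}]'
python3 -m crank '[{"claw":85,"offset":[0,0,0],"spin":0},{"claw":85,"offset":[0,0,-0.3],"spin":0},{"claw":85,"offset":[0,0,-0.8],"spin":0},{"claw":85,"offset":[0,0,-1],"spin":0},{"claw":85,"offset":[0,0,-1],"spin":0}]'
```

```text
t: 7.63
tool_pos: [0.5585, 0.0373, 0.1495]
orientation: [0.0, 1.0, -0.0, -0.0]
ft_force: [0.8, 0.3, -0.2]
gripper_width: 0.953
gripper_force: 0.0
t: 8.05
tool_pos: [0.5578, 0.0373, 0.2744]
orientation: [0.0, 1.0, 0.0, -0.001]
ft_force: [2.2, 0.5, 0.3]
gripper_width: 0.993
gripper_force: 0.0
```

```bash
python3 -m crank '[{"claw":85,"offset":[-0.4,0.85,0],"spin":0},{"claw":85,"offset":[-0.4,0.85,0],"spin":0},{"claw":85,"offset":[-0.4,0.85,0],"spin":0},{"claw":85,"offset":[-0.4,0.85,0],"spin":0},{"claw":85,"offset":[-0.4,0.85,0],"spin":0}]' 80|grep pos
python3 -m crank '[{"claw":85,"offset":[-0.4,0.85,0],"spin":0},{"claw":85,"offset":[-0.4,0.85,0],"spin":0},{"claw":85,"offset":[-0.3,0.6,0],"spin":0},{"claw":85,"offset":[-0.15,0.34,0],"spin":0},{"claw":85,"offset":[0,0,0],"spin":0}]'
python3 - <<'E'
from plant import cams
from h import *
c=cams.capture("top");d=cams.capture('side');pickle.dump(c,open('t2.pkl','wb'));cv2.imwrite('pics/w1.png',np.hstack([cv2.resize(d['frame'][100:260,240:440],(500,400),interpolation=3),cv2.resize(c['frame'][140:210,260:345],(300,400),interpolation=3)]))
P=cloud(c);q=P[(P[...,2]>.147)&(P[...,2]<.165)&(abs(P[...,0]-.557)<.05)&(abs(P[...,1]-.037)<.05)];print(len(q),((q.max(0)+q.min(0))/2),q.mean(0))
E
```

```text
tool_pos: [0.4775, -0.134, 0.2738]
t: 8.88
tool_pos: [0.4264, -0.2421, 0.2736]
orientation: [0.001, 1.0, -0.003, -0.0]
ft_force: [0.0, -0.3, 0.1]
gripper_width: 0.994
gripper_force: 0.0
213 [0.556267   0.03684017 0.1556988 ] [0.55645878 0.03650758 0.15677545]
```

View pics/w1.png

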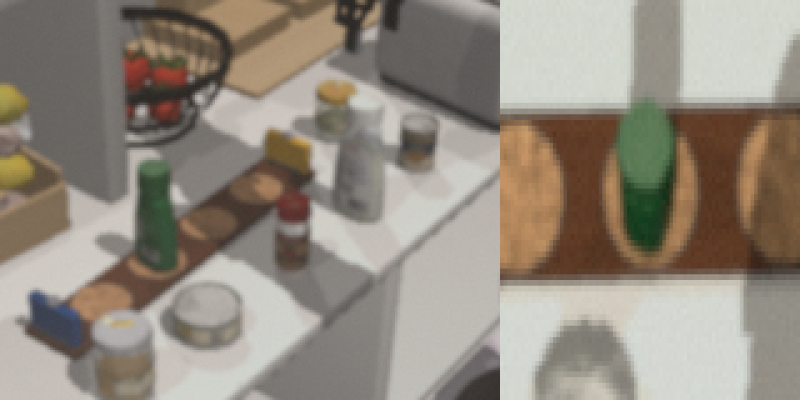

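Green stands centred on spot 2: measured (.556,.037) against a target of (.5576,.0375). Next is the white bottle, visible at crop (360,170).

```bash
python3 -m crank '[{"claw":85,"offset":[0.03,-0.1,0.4],"spin":0},{"claw":85,"offset":[0,0,0.7],"spin":0},{"claw":85,"offset":[0,0,0.7],"spin":0},{"claw":85,"offset":[0,0,0.5],"spin":0},{"claw":85,"offset":[0,0,0.29],"spin":0}]' 80|grep pos
python3 -m crank '[{"claw":85,"offset":[0,0,0],"spin":0},{"claw":65,"offset":[0,0,0],"spin":0},{"claw":35,"offset":[0,0,0],"spin":0},{"claw":35,"offset":[0,0,0],"spin":0},{"claw":35,"offset":[0,0,0],"spin":0}]' 80
python3 -m crank '[{"claw":35,"offset":[0,0,0],"spin":0},{"claw":35,"offset":[0,0,0],"spin":0},{"claw":35,"offset":[0,0,0],"spin":0}]' 80
```

```text
tool_pos: [0.4295, -0.232, 0.1678]
t: 9.82
tool_pos: [0.4311, -0.2346, 0.1718]
orientation: [0.001, 1.0, 0.0, 0.002]
ft_force: [-0.4, 0.1, 5.5]
gripper_width: 0.553
gripper_force: 81.4
t: 10.07
tool_pos: [0.4309, -0.2346, 0.1718]
orientation: [0.001, 1.0, -0.0, 0.001]
ft_force: [-0.1, 0.6, 6.1]
gripper_width: 0.552
gripper_force: 81.5
```

```bash
python3 -m crank '[{"claw":35,"offset":[0,0,-0.3],"spin":0},{"claw":35,"offset":[0,0,-0.6],"spin":0},{"claw":35,"offset":[0,0,-0.8],"spin":0},{"claw":35,"offset":[0,0,-0.8],"spin":0},{"claw":35,"offset":[0,0,-0.8],"spin":0}]' 80
python3 -m crank '[{"claw":35,"offset":[0,0,-0.6],"spin":0},{"claw":35,"offset":[0,0,-0.4],"spin":0},{"claw":35,"offset":[0,0,-0.1],"spin":0},{"claw":35,"offset":[0.1,-0.3,0],"spin":0},{"claw":35,"offset":[0.2,-0.5,0],"spin":0}]'
python3 -m crank '[{"claw":35,"offset":[0.25,-0.7,0],"spin":0},{"claw":35,"offset":[0.25,-0.8,0],"spin":0},{"claw":35,"offset":[0.25,-0.8,0],"spin":0},{"claw":35,"offset":[0.25,-0.8,0],"spin":0},{"claw":35,"offset":[0.25,-0.8,0],"spin":0}]' |grep pos
python3 -m crank '[{"claw":35,"offset":[0.3,-0.8,0],"spin":0},{"claw":35,"offset":[0.3,-0.8,0],"spin":0},{"claw":35,"offset":[0.3,-0.8,0],"spin":0},{"claw":35,"offset":[0.3,-0.8,0],"spin":0},{"claw":35,"offset":[0.2,-0.7,0],"spin":0}]' |grep pos
python3 -m crank '[{"claw":35,"offset":[0.2,-0.5,0],"spin":0},{"claw":35,"offset":[0.1,-0.3,0],"spin":0},{"claw":35,"offset":[0.1,-0.15,0],"spin":0},{"claw":35,"offset":[0,0,0],"spin":0},{"claw":35,"offset":[0,0,0],"spin":0}]'
python3 - <<'E'
from plant import robot,cams
import cv2,numpy as np
c=cams.capture("side");cv2.imwrite('pics/w2.png',cv2.resize(c['frame'][60:260,180:420],(600,500),interpolation=3))
E
```

```text
t: 10.48
tool_pos: [0.4293, -0.2339, 0.3041]
orientation: [-0.0, 1.0, 0.0, 0.0]
ft_force: [0.7, -0.2, -3.7]
gripper_width: 0.546
gripper_force: 82.9
t: 10.9
tool_pos: [0.4406, -0.204, 0.3459]
orientation: [0.001, 1.0, -0.002, -0.0]
ft_force: [1.5, -1.0, -2.4]
gripper_width: 0.55
gripper_force: 83.1
tool_pos: [0.4914, -0.0446, 0.3453]
tool_pos: [0.5479, 0.112, 0.345]
t: 12.15
tool_pos: [0.5637, 0.1463, 0.3456]
orientation: [0.001, 1.0, -0.001, -0.0]
ft_force: [-0.7, -0.6, -2.9]
gripper_width: 0.55
gripper_force: 83.2
```

View pics/w2.png

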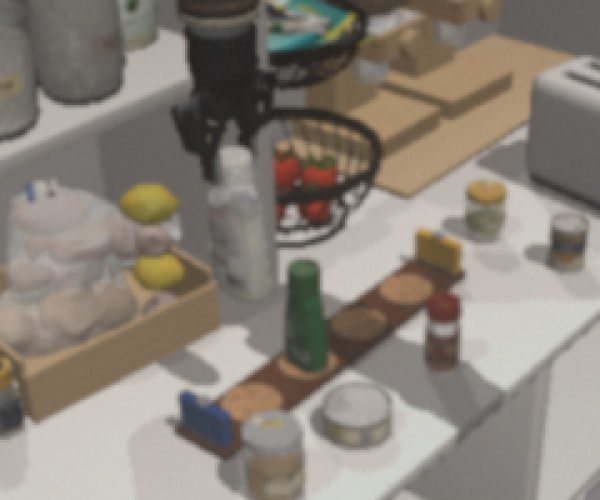

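The white bottle hangs upright at crop (240,230) and clears everything. Lowering onto spot 1.

```bash
python3 -m crank '[{"claw":35,"offset":[-0.1,-0.04,0.3],"spin":0},{"claw":35,"offset":[-0.07,0,0.6],"spin":0},{"claw":35,"offset":[0,0,0.7],"spin":0},{"claw":35,"offset":[0,0,0.7],"spin":0},{"claw":35,"offset":[0,0,0.7],"spin":0}]' |grep pos
python3 -m crank '[{"claw":35,"offset":[0,0,0.5],"spin":0},{"claw":35,"offset":[0,0,0.3],"spin":0},{"claw":35,"offset":[0,0,0.15],"spin":0},{"claw":35,"offset":[0,0,0],"spin":0},{"claw":35,"offset":[0,0,0],"spin":0}]'
```

```text
tool_pos: [0.557, 0.1472, 0.2255]
t: 13.03
tool_pos: [0.5574, 0.1485, 0.1888]
orientation: [0.0, 1.0, -0.001, 0.0]
ft_force: [0.2, 0.0, -2.7]
gripper_width: 0.55
gripper_force: 83.2
```

```bash
python3 -m crank '[{"claw":35,"offset":[0,0,0.08],"spin":0},{"claw":35,"offset":[0,0,0.02],"spin":0},{"claw":35,"offset":[0,0,0],"spin":0}]'
python3 -m crank '[{"claw":35,"offset":[0,0,0.03],"spin":0},{"claw":35,"offset":[0,0,0],"spin":0}]'
```

```text
t: 13.28
tool_pos: [0.5572, 0.1494, 0.1846]
orientation: [-0.0, 1.0, -0.0, 0.0]
ft_force: [0.6, -0.7, -2.3]
gripper_width: 0.55
gripper_force: 83.2
t: 13.45
tool_pos: [0.5577, 0.1495, 0.1839]
orientation: [-0.0, 1.0, -0.0, 0.001]
ft_force: [-0.1, -0.6, 3.4]
gripper_width: 0.549
gripper_force: 84.0
```

Contact. Release and rise.

```bash
python3 -m crank '[{"claw":52,"offset":[0,0,0],"spin":0},{"claw":60,"offset":[0,0,0],"spin":0},{"claw":85,"offset":[0,0,0],"spin":0},{"claw":85,"offset":[0,0,0],"spin":0},{"claw":85,"offset":[0,0,0],"spin":0}]' 50
python3 -m crank '[{"claw":85,"offset":[0,0,-0.3],"spin":0},{"claw":85,"offset":[0,0,-0.7],"spin":0},{"claw":85,"offset":[0,0,-0.8],"spin":0},{"claw":85,"offset":[-0.3,0.5,0],"spin":0},{"claw":85,"offset":[-0.5,0.8,0],"spin":0}]' |grep pos
python3 -m crank '[{"claw":85,"offset":[-0.5,0.85,0],"spin":0},{"claw":85,"offset":[-0.5,0.85,0],"spin":0},{"claw":85,"offset":[-0.5,0.85,0],"spin":0},{"claw":85,"offset":[-0.5,0.85,0],"spin":0},{"claw":85,"offset":[-0.5,0.85,0],"spin":0}]' |grep pos
python3 -m crank '[{"claw":85,"offset":[0,0,0],"spin":0},{"claw":85,"offset":[0,0,0],"spin":0}]'
python3 - <<'E'
from plant import cams
from h import *
c=cams.capture("top");P=cloud(c)
for (x,y,a,b) in [(.557,.037,.147,.165),(.554,.1475,.178,.196)]:
    q=P[(P[...,2]>a)&(P[...,2]<b)&(abs(P[...,0]-x)<.05)&(abs(P[...,1]-y)<.05)];print(len(q),((q.max(0)+q.min(0))/2),q.mean(0))
E
```

```text
t: 13.87
tool_pos: [0.557, 0.1494, 0.1829]
orientation: [-0.0, 1.0, -0.0, 0.0]
ft_force: [-0.0, 0.5, 0.6]
gripper_width: 0.994
gripper_force: 0.0
tool_pos: [0.5268, 0.1008, 0.2569]
tool_pos: [0.4238, -0.0739, 0.2551]
t: 14.87
tool_pos: [0.4241, -0.0746, 0.2551]
orientation: [0.0, 1.0, -0.002, 0.0]
ft_force: [0.1, 0.4, 0.4]
gripper_width: 0.994
gripper_force: 0.0
215 [0.55698065 0.03678161 0.15551737] [0.55654922 0.03636444 0.15712894]
300 [0.55469576 0.14248933 0.18666328] [0.5541431  0.14237643 0.18799627]
```

White is about 5 mm along from its spot centre, within tolerance. Next is the spice jar.

```bash
python3 -m crank '[{"claw":85,"offset":[-0.05,0.01,0.6],"spin":0},{"claw":85,"offset":[0,0,0.9],"spin":0},{"claw":85,"offset":[0,0,0.9],"spin":0},{"claw":85,"offset":[0,0,0.8],"spin":0},{"claw":85,"offset":[0,0,0.5],"spin":0}]' 50|grep pos
python3 -m crank '[{"claw":85,"offset":[0,0,0.35],"spin":0},{"claw":85,"offset":[0,0,0],"spin":0},{"claw":60,"offset":[0,0,0],"spin":0},{"claw":30,"offset":[0,0,0],"spin":0},{"claw":30,"offset":[0,0,0],"spin":0}]' 50 |grep pos
python3 -m crank '[{"claw":30,"offset":[0,0,0],"spin":0},{"claw":30,"offset":[0,0,0],"spin":0},{"claw":30,"offset":[0,0,0],"spin":0}]' 50
```

```text
tool_pos: [0.4226, -0.0711, 0.1043]
tool_pos: [0.4241, -0.0726, 0.094]
t: 16.0
tool_pos: [0.424, -0.0729, 0.0942]
orientation: [0.0, 1.0, -0.0, 0.001]
ft_force: [-0.4, 1.2, 6.5]
gripper_width: 0.505
gripper_force: 50.1
```

```bash
python3 -m crank '[{"claw":30,"offset":[0,0,-0.4],"spin":0},{"claw":30,"offset":[0,0,-0.7],"spin":0},{"claw":30,"offset":[0,0,-0.4],"spin":0},{"claw":30,"offset":[0.3,0,0],"spin":0},{"claw":30,"offset":[0.6,0,0],"spin":0}]' 50|grep -E "pos|width"
python3 -m crank '[{"claw":30,"offset":[0.7,-0.06,0],"spin":0},{"claw":30,"offset":[0.7,0,0],"spin":0},{"claw":30,"offset":[0.6,0,0],"spin":0},{"claw":30,"offset":[0.4,0,0],"spin":0},{"claw":30,"offset":[0.2,0,0],"spin":0}]' |grep pos
python3 -m crank '[{"claw":30,"offset":[0,0,0],"spin":0},{"claw":30,"offset":[0,0,0],"spin":0}]'
```

```text
tool_pos: [0.4579, -0.0735, 0.1547]
gripper_width: 0.504
tool_pos: [0.5652, -0.0705, 0.1535]
t: 17.0
tool_pos: [0.5622, -0.0706, 0.1529]
orientation: [0.0, 1.0, -0.0, -0.0]
ft_force: [-1.1, 0.4, -0.7]
gripper_width: 0.504
gripper_force: 51.3
```

```bash
python3 -m crank '[{"claw":30,"offset":[0.03,0,0.3],"spin":0},{"claw":30,"offset":[0,0,0.4],"spin":0},{"claw":30,"offset":[0,0,0.3],"spin":0},{"claw":30,"offset":[0,0,0.08],"spin":0},{"claw":30,"offset":[0,0,0],"spin":0}]' |grep pos
python3 -m crank '[{"claw":30,"offset":[0,0,0],"spin":0},{"claw":30,"offset":[0,0,0.03],"spin":0},{"claw":30,"offset":[0,0,0],"spin":0}]'
```

```text
tool_pos: [0.5625, -0.0708, 0.1084]
t: 17.67
tool_pos: [0.5645, -0.0707, 0.1091]
orientation: [0.0, 1.0, -0.0, 0.001]
ft_force: [-0.3, 0.2, -1.2]
gripper_width: 0.506
gripper_force: 51.2
```

```bash
python3 -m crank '[{"claw":30,"offset":[0,0,0.05],"spin":0},{"claw":30,"offset":[0,0,0],"spin":0}]'|grep -E "pos|ft"
python3 -m crank '[{"claw":30,"offset":[0,0,0.03],"spin":0},{"claw":30,"offset":[0,0,0],"spin":0}]'|grep -E "pos|ft"
```

```text
tool_pos: [0.5642, -0.0707, 0.1066]
ft_force: [0.0, 0.9, -1.2]
tool_pos: [0.5647, -0.0707, 0.1063]
ft_force: [-1.7, -0.4, 8.1]
```

```bash
python3 -m crank '[{"claw":48,"offset":[0,0,-0.02],"spin":0},{"claw":58,"offset":[0,0,0],"spin":0},{"claw":75,"offset":[0,0,0],"spin":0},{"claw":75,"offset":[0,0,0],"spin":0},{"claw":75,"offset":[0,0,0],"spin":0}]' 50
python3 -m crank '[{"claw":75,"offset":[0,0,-0.3],"spin":0},{"claw":85,"offset":[0,0,-0.7],"spin":0},{"claw":85,"offset":[0,0,-0.8],"spin":0},{"claw":85,"offset":[-0.3,0.6,-0.5],"spin":0},{"claw":85,"offset":[-0.4,0.9,0],"spin":0}]' |grep pos
python3 -m crank '[{"claw":85,"offset":[-0.4,0.9,0],"spin":0},{"claw":85,"offset":[-0.4,0.9,0],"spin":0},{"claw":85,"offset":[-0.4,0.9,0],"spin":0},{"claw":85,"offset":[-0.4,0.9,0],"spin":0},{"claw":85,"offset":[-0.4,0.9,0],"spin":0}]' |grep pos
python3 -m crank '[{"claw":85,"offset":[-0.3,0.9,0],"spin":0},{"claw":85,"offset":[-0.2,0.9,0],"spin":0},{"claw":85,"offset":[0,0.45,0],"spin":0},{"claw":85,"offset":[0,0,0],"spin":0},{"claw":85,"offset":[0,0,0],"spin":0}]'
python3 - <<'E'
from plant import cams
from h import *
c=cams.capture("top");P=cloud(c)
for (x,y,a,b) in [(.557,.037,.147,.165),(.554,.1475,.178,.196),(.561,-.0725,.108,.128),(.433,-.403,.06,.08)]:
    q=P[(P[...,2]>a)&(P[...,2]<b)&(abs(P[...,0]-x)<.05)&(abs(P[...,1]-y)<.05)];print(len(q),((q.max(0)+q.min(0))/2).round(4),q.mean(0).round(4))
E
```

```text
t: 18.42
tool_pos: [0.5641, -0.0707, 0.106]
orientation: [0.0, 1.0, -0.0, -0.0]
ft_force: [-0.1, 0.8, -0.1]
gripper_width: 0.877
gripper_force: 0.0
tool_pos: [0.5399, -0.1271, 0.2027]
tool_pos: [0.4551, -0.3122, 0.1982]
t: 19.67
tool_pos: [0.4356, -0.4016, 0.1977]
orientation: [-0.0, 1.0, -0.001, -0.0]
ft_force: [-0.2, 0.9, -0.3]
gripper_width: 0.995
gripper_force: 0.0
216 [0.5564 0.0367 0.1557] [0.5564 0.0364 0.1567]
300 [0.5551 0.1425 0.1862] [0.5541 0.1424 0.1882]
227 [ 0.5611 -0.0737  0.1166] [ 0.5607 -0.0733  0.1184]
168 [ 0.4276 -0.4027  0.0686] [ 0.4217 -0.4014  0.0694]
```

Spice jar is centred. Now the tin.

```bash
python3 -m crank '[{"claw":85,"offset":[0,0,0.6],"spin":0},{"claw":85,"offset":[0,0,0.9],"spin":0},{"claw":85,"offset":[0,0,0.9],"spin":0},{"claw":85,"offset":[0,0,0.7],"spin":0},{"claw":85,"offset":[0,0,0.4],"spin":0}]' 50|grep pos
python3 -m crank '[{"claw":85,"offset":[0,0,0.2],"spin":0},{"claw":85,"offset":[0,0,0],"spin":0},{"claw":65,"offset":[0,0,0],"spin":0},{"claw":45,"offset":[0,0,0],"spin":0},{"claw":45,"offset":[0,0,0],"spin":0}]' 50 |grep pos
python3 -m crank '[{"claw":45,"offset":[0,0,0],"spin":0},{"claw":45,"offset":[0,0,0],"spin":0},{"claw":45,"offset":[0,0,0],"spin":0}]' 50
```

```text
tool_pos: [0.4356, -0.3975, 0.055]
tool_pos: [0.4374, -0.4013, 0.0521]
t: 20.8
tool_pos: [0.4374, -0.4013, 0.0521]
orientation: [0.001, 1.0, -0.0, 0.001]
ft_force: [-0.2, 1.1, 7.1]
gripper_width: 0.658
gripper_force: 52.7
```

```bash
python3 -m crank '[{"claw":45,"offset":[0,0,-0.4],"spin":0},{"claw":45,"offset":[0,0,-0.7],"spin":0},{"claw":45,"offset":[0,0,-0.7],"spin":0},{"claw":45,"offset":[0,0,-0.6],"spin":0},{"claw":45,"offset":[0,-0.3,-0.3],"spin":0}]' 50|grep -E "pos|width"
python3 -m crank '[{"claw":45,"offset":[0.2,-0.6,0],"spin":0},{"claw":45,"offset":[0.4,-0.7,0],"spin":0},{"claw":45,"offset":[0.4,-0.7,0],"spin":0},{"claw":45,"offset":[0.4,-0.7,0],"spin":0},{"claw":45,"offset":[0.4,-0.7,0],"spin":0}]' |grep pos
python3 -m crank '[{"claw":45,"offset":[0.4,-0.7,0],"spin":0},{"claw":45,"offset":[0.4,-0.6,0],"spin":0},{"claw":45,"offset":[0.4,-0.4,0],"spin":0},{"claw":45,"offset":[0.2,-0.13,0],"spin":0},{"claw":45,"offset":[0.08,0,0],"spin":0}]' |grep pos
python3 -m crank '[{"claw":45,"offset":[0,0,0],"spin":0},{"claw":45,"offset":[0,0,0],"spin":0},{"claw":45,"offset":[0,0,0],"spin":0}]'
```

```text
tool_pos: [0.4368, -0.3917, 0.1622]
gripper_width: 0.662
tool_pos: [0.5087, -0.2514, 0.1591]
tool_pos: [0.5689, -0.1772, 0.1588]
t: 22.3
tool_pos: [0.5662, -0.1814, 0.1581]
orientation: [0.0, 1.0, -0.001, -0.0]
ft_force: [-0.5, 0.7, -2.5]
gripper_width: 0.657
gripper_force: 53.9
```

```bash
python3 -m crank '[{"claw":45,"offset":[0.05,-0.03,0.3],"spin":0},{"claw":45,"offset":[0,0,0.6],"spin":0},{"claw":45,"offset":[0,0,0.6],"spin":0},{"claw":45,"offset":[0,0,0.4],"spin":0},{"claw":45,"offset":[0,0,0.2],"spin":0}]' |grep pos
python3 -m crank '[{"claw":45,"offset":[0,0,0.13],"spin":0},{"claw":45,"offset":[0,0,0],"spin":0},{"claw":45,"offset":[0,0,0],"spin":0}]'|grep -E "pos|ft"
python3 -m crank '[{"claw":45,"offset":[0,0,0.03],"spin":0},{"claw":45,"offset":[0,0,0],"spin":0}]'|grep -E "pos|ft"
```

```text
tool_pos: [0.5673, -0.1786, 0.071]
tool_pos: [0.5697, -0.1785, 0.0693]
ft_force: [0.2, -1.0, -1.3]
tool_pos: [0.57, -0.1784, 0.0685]
ft_force: [0.3, -0.5, -2.3]
```

```bash
python3 -m crank '[{"claw":45,"offset":[-0.03,0.04,0.07],"spin":0},{"claw":45,"offset":[0,0,0],"spin":0},{"claw":45,"offset":[0,0,0],"spin":0}]'|grep -E "pos|ft"
python3 -m crank '[{"claw":45,"offset":[0,0,0.03],"spin":0},{"claw":45,"offset":[0,0,0],"spin":0}]'|grep -E "pos|ft"
```

```text
tool_pos: [0.568, -0.1801, 0.065]
ft_force: [0.1, -0.0, -2.3]
tool_pos: [0.5683, -0.18, 0.0641]
ft_force: [-2.1, 0.5, 2.3]
```

```bash
python3 -m crank '[{"claw":60,"offset":[0,0,0],"spin":0},{"claw":66,"offset":[0,0,0],"spin":0},{"claw":76,"offset":[0,0,0],"spin":0},{"claw":76,"offset":[0,0,0],"spin":0},{"claw":76,"offset":[0,0,0],"spin":0}]' 50
python3 -m crank '[{"claw":76,"offset":[0,0,-0.3],"spin":0},{"claw":76,"offset":[0,0,-0.7],"spin":0},{"claw":76,"offset":[0,0,-0.9],"spin":0},{"claw":76,"offset":[0,0,-1],"spin":0},{"claw":76,"offset":[0,0,-1],"spin":0}]' |grep pos
python3 -m crank '[{"claw":76,"offset":[-0.4,0.9,0],"spin":0},{"claw":76,"offset":[-0.4,0.9,0],"spin":0},{"claw":76,"offset":[-0.4,0.9,0],"spin":0},{"claw":76,"offset":[-0.4,0.9,0],"spin":0},{"claw":76,"offset":[-0.4,0.9,0],"spin":0}]' |grep pos
python3 -m crank '[{"claw":76,"offset":[0,0.5,0],"spin":0},{"claw":76,"offset":[0,0,0],"spin":0},{"claw":76,"offset":[0,0,0],"spin":0}]' |grep pos
python3 - <<'E'
from plant import cams
from h import *
c=cams.capture("top");d=cams.capture("side");P=cloud(c)
for (x,y,a,b) in [(.557,.037,.147,.165),(.554,.1475,.178,.196),(.561,-.0725,.108,.128),(.5647,-.182,.075,.095),(.427,.2375,.085,.105),(.574,-.392,.075,.095),(.427,.0905,.03,.05)]:
    q=P[(P[...,2]>a)&(P[...,2]<b)&(abs(P[...,0]-x)<.05)&(abs(P[...,1]-y)<.05)];print(len(q),((q.max(0)+q.min(0))/2).round(4),q.mean(0).round(4))
cv2.imwrite('pics/end.png',np.vstack([cv2.resize(c['frame'][140:240,150:475],(780,240),interpolation=3),cv2.resize(d['frame'][120:270,200:530],(780,355),interpolation=3)]))
E
```

```text
t: 23.97
tool_pos: [0.5682, -0.1798, 0.0637]
orientation: [0.0, 1.0, -0.0, 0.0]
ft_force: [0.7, 0.9, 0.0]
gripper_width: 0.892
gripper_force: 0.0
tool_pos: [0.5676, -0.1796, 0.2221]
tool_pos: [0.4872, -0.3613, 0.221]
tool_pos: [0.4875, -0.381, 0.2203]
213 [0.5562 0.0369 0.1556] [0.5566 0.0367 0.1568]
303 [0.5541 0.1423 0.1869] [0.554  0.1421 0.1882]
228 [ 0.5607 -0.0736  0.1163] [ 0.5606 -0.0732  0.1182]
346 [ 0.5642 -0.18    0.0836] [ 0.5631 -0.1801  0.0817]
515 [0.4271 0.2382 0.0932] [0.4268 0.2377 0.0934]
417 [ 0.5755 -0.3928  0.0823] [ 0.5743 -0.3926  0.0823]
743 [0.4269 0.0909 0.0374] [0.4273 0.0909 0.0372]
```

View pics/end.png

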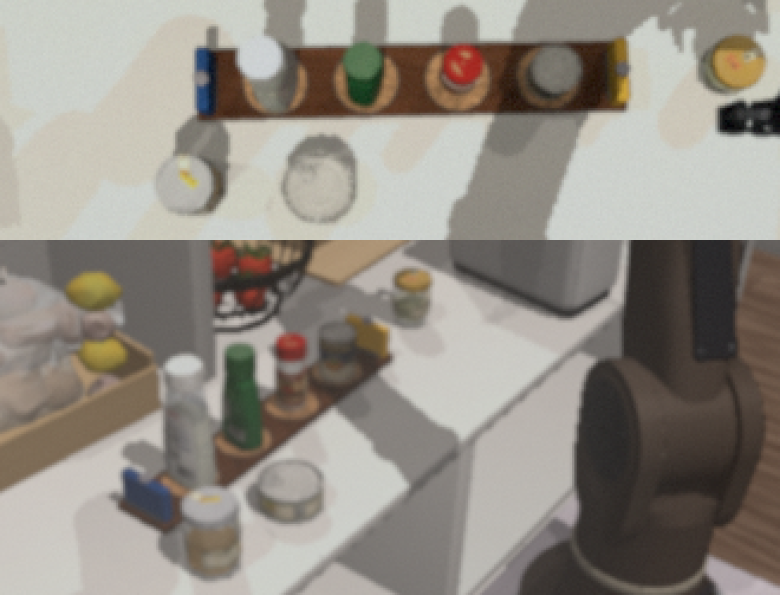

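The final picture shows all four upright in order on their spots: white, green, red cap, tin, from blue to yellow. The largest offset is about 5 mm, the bystanders haven't moved, and the gripper at crop (750,118) touches nothing.

```bash
python3 -c "
from plant import ticket
print(ticket.close_job())"
```

```text
the job is handed in; nothing more can be done
None
```

The job is handed in, with no verdict returned: the white bottle, green bottle, spice jar and small tin stand upright in order from blue to yellow, within about 5 mm of their spot centres by camera, and the other jars and flat tin have not moved.

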